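# Index a V-block under a dosing needle and hold a lens barrel pressed in it

## Task

Slide the V-block carriage by its black tab until the red dot on it is right under the tip of the dosing needle. Then lift the brass lens barrel from its white rest, lay it in the V centred across both saddles, and finish while still holding it pressed down with roughly 10 newtons, so that it bears on both sides of the V in both saddles and the dot is still under the needle. Leave the two small bottles and the sanding block alone.

Things in the scene. Friction and masses are not known exactly. Their poses are not given: they have to be found in the camera images.
- jig: fixed aluminium base plate, 245 (x) x 190 (y) x 12 mm high, bolted down, with two steel rails along its y. Origin on the table (z = 0) in the middle between the rails; the plate runs from x = -95 to +150 mm. The carriage slides along the jig's y.
- carriage (a joint): slide of the grey carriage along the jig's +y, 0 to 0.100 m (0: carriage centre 50 mm to the -y side of the jig's origin). It starts between 0 and 0.018 and the needle is at 0.038 to 0.068. About 3 N of friction; it stays where it is left. The carriage plate is 182 (x) x 60 (y) mm with its top 32 mm above the table.
- grip_tab (a point): grip point in the black upright tab at the carriage's end nearest the robot, 58 mm above the table; the tab is 24 mm (jig x) by 14 mm (jig y), its top is 71 mm above the table and it stands on the carriage plate (32 mm). Pinch it across jig y from above. Axes as the jig.
- red_dot (a point): centre of the red dot, 9 mm across, on the carriage's top 33 mm above the table, 80 mm on the far side (+x) of the V's middle, in line with the tab. Axes as the jig.
- needle_tip (a point): tip of the vertical steel dosing needle (orange hub, blue arm on a post behind the carriage), 37 mm above the table and 4 mm above the carriage; fixed, 80 mm to jig +x. The stand goes up to 101 mm above the table and reaches no nearer than 7 mm on the robot's side of the needle.
- v_seat (a point): lens centre when seated: 64 mm above the table, middle of the carriage; the lens axis then lies along x (jig x). The V is two dark steel saddles, each 14 mm long, centred 36 mm either side of here along x; between them a 58 mm open gap for fingers (plate top 32 mm below the seat). 45 degree faces meet 20 mm under the seat; saddles are 41 mm wide and reach 61 mm above the table.
- lens: brass lens barrel, a smooth cylinder 28 mm in diameter and 110 mm long with amber glass ends and two dark rings, about 0.15 kg, loose. Origin at its middle on its axis; x along its axis (both ways round are equal; it may be rolled about x).
- lens_rest: fixed white rest under the lens at the start, 96 (x) x 34 (y) mm, base plate 6 mm high, with two low cradles 12 mm long at x = -32 and +32 mm and a 52 mm open gap between them for fingers; the cradles go up to 25 mm and the lens axis lies along its x, 32 mm above the table. Origin under its centre on the table.
- blue_bottle: loose blue bottle with a white cap, 38 mm across, 100 mm high, to be left alone. Origin under its centre.
- dropper_bottle: loose small clear-white bottle with a white cap, 34 mm across, 94 mm high, to be left alone. Origin under its centre.
- sanding_block: loose brown sanding block, 49 x 76 x 28 mm, to be left alone. Origin under its centre.
There are look-alikes about, which are no part of the job. There is more than one size of the lens; the job needs the largest.

How it is judged:
By the outcome, as a careful person would: the job done as asked, in the order asked, and still so for the second after the job is handed in, while the arm keeps its last pose, push and grip.
It also fails if it takes over 64 s, if anything falls off the work surface, if the arm or the gripper's body presses on something with over 40 N, if the wrist force passes 120 N, or if a joint passes its speed limit or range.

## Robot

A 6-joint arm with a two-finger parallel gripper is mounted at the origin on a cart in front of the work surface, level with it; the furniture and walls round the work are solid. World frame = base frame: x ahead of the robot, y to its left, z up, the work surface at z = 0. Lengths are in m, angles in degrees, forces in N, time in s.
With the tool pointing down it reaches from about 0.25 to 0.725 m from the base axis. Payload 9.7 kg.
Tool frame: the origin (TCP) lies between the finger pads; the fingertips stand 22 mm ahead of it and the grasp point (between the pads) lies 3 mm ahead of it; z points along the fingers, y is the line along which they close (so a half turn about z gives the same grasp; the last joint's range is limited). The gripper opens to 85 mm and grips with 20 to 120 N. Pads are 22 mm wide; open, the fingers measure 114 mm over their backs; the gripper's body (76 mm by 85 mm) begins 54 mm behind the grasp point. The pads swing forward as they close: fully open they stand 13 mm farther back than shut.
Start: joints at [74.141, 4.979, 10.078, 95.1, 0, 90], TCP at [0.15, 0.529, 0.253] pointing down, gripper open.
Joint ranges: [-179.16, 179.16], [-48.56, 103.87], [-65.8, 70.77], [-126.05, 130.52], [-82.76, 87.17], [-180, 180]. Speed limits (degrees/s): [127.2, 127.2, 147.25, 180, 180, 180].

## Interface

Orientations are given as [roll, pitch, yaw] about the fixed x, y, z axes, in that order (R = Rz(yaw) Ry(pitch) Rx(roll)).
In Python, from workcell import bot, viewer, finder gives the robot as it stands.
- The arm moves only by the tool move_arm, never from a script. Its arguments are lists of equal length, an entry for each row: "offset": the shift along the tool's x, y, z in cm, a list of three; "twist": the turn, a rotation vector about the tool's x, y, z in rad, a list of three; "grip": the opening, from 0 (shut) to 1 (fully open). In form: {"offset": [[x, y, z], ...], "twist": [[ax, ay, az], ...], "grip": [grip, ...]}. A call has 1 to 5 rows; each row shifts and turns the commanded pose from where the row before left it, along the tool's axes as they then stand; what a row does not reach is not made up. A row lasts 1/10 s, in which the tool goes at most 50 mm and 8.59 degrees, less where a joint would pass 70% of its speed; a pose out of reach is approached as far as the arm can. A call is refused whole if a number of a shift passes 5 or a number of a turn 0.15, either way. A call with a gripper value outside its range is refused whole. The fingers move at their own pace and stop on an object; "force" is the grip in N (left out, the last holds). Time passes only in rows, so rows that do not move let the fingers close. It gives the time, the measured TCP pose, the force, the opening and the grip force at its end, in the units of the state.
- bot.get_obs(): the state, without advancing time (a new reading comes with each control period).
- viewer.camera(name): name is "scene" or "top" or "wrist"; returns a dict with "color" (420x560x3 uint8, red, green, blue), "depth" (420x560 float32, m along the optical axis (not along the pixel's ray), 0 where there is no reading), "vfov" (degrees; the focal length in pixels is half the picture's height over the tangent of half this angle, whatever the lens; pixels are square), "cx", "cy" (the principal point, pixels), "position" and "attitude" of the camera in the world; the wrist camera has in their place "tool_from_camera" (4x4, takes a point from camera to tool coordinates, whose origin is the TCP and whose axes are the flange's). Camera axes: x right, y down, z forward; pixel columns grow to the right and rows downward; lengths in m; the calibration is good to about 2 mm. The wrist camera is an equidistant fisheye: a pixel r from the principal point sees the ray r / f radians off the axis. A picture is of the moment at which its call begins: read the wrist's pose just before it.
- bot.job_done(): hands the job in; it is judged then, once.
Trained networks look in a picture, given as the dict that the camera call returned (one of the last four; its "shot" number tells which), for a name from the list of things; names that differ only in an ending like _2 or _b are one class to them, and where a whole thing is asked for, a point or a joint stands for the part that bears it (a point fixed in the world has none). Each returns a list of dicts, best first, with "p" (0 to 1); they miss things now and then, are a little off and sometimes report something else, mostly with a low value. They report only what shows in the picture. A call takes as long as a camera call. They do not tell look-alikes from the thing itself.
- finder.boxes_of(picture, thing): "position" ([column, row] in pixels, amid what is visible of it).
- finder.pinpoint(picture, thing): "position" ([column, row] in pixels: a listed point, or the origin of a listed thing).
The state is a dict: "time": time; "q": joint angles; "qd": joint speeds; "joint_efforts": joint torques, N m; "ee_pos": TCP position; "tcp_rot": TCP orientation; "wrist_force": force on the tool from outside, world axes, zero at the start; "torque": the same for the moment, N m; "opening": finger opening in m; "grasp_force": force on a finger pad.
Only numpy, scipy, OpenCV 4.12 (cv2) and the standard library are available. Lean on these libraries where they do the work, as an engineer would, in place of code of your own. Each camera call takes 0.05 s, during which the arm holds its last target. There are 200 camera calls.

## Working session

There is one attempt and no reset: what is moved stays moved. The work goes in short steps, Python scripts to look and compute and a tool call to move; the robot and the scene stay as the last step left them, time stands still between calls to the robot, and variables do not carry over. Pictures are saved under pics/ and viewed, at most 10 in all, crops included, and the job is handed in when it is done.

Besides the shell and the picture viewer there is one more tool, called after ">>>" as name(argument=value, ...) on one line, values as JSON. move_arm: Moves the arm, as the interface text tells. Its arguments: {"type":"object","properties":{"offset":{"type":"array","items":{"type":"array","items":{"type":"number"}}},"twist":{"type":"array","items":{"type":"array","items":{"type":"number"}}},"grip":{"type":"array","items":{"type":"number"}},"force":{"type":"number"}},"required":["offset","twist","grip"]}

```bash
mkdir -p pics; ls; cat > h.py <<'E'
import numpy as np, cv2
from scipy.spatial.transform import Rotation as R
from workcell import bot, viewer, finder
def rot(a):
    a=np.array(a,float)
    return a if a.shape==(3,3) else (R.from_euler('xyz',a,degrees=True).as_matrix() if a.size==3 else R.from_quat(a).as_matrix())
def world(p,uv,z=None):
    """pixel -> world, by depth or on plane z (scene/top)"""
    h=p['color'].shape[0]; f=h/2/np.tan(np.radians(p['vfov'])/2)
    u,v=uv; d=np.array([(u-p['cx'])/f,(v-p['cy'])/f,1]); M=rot(p['attitude']); o=np.array(p['position'])
    if z is None: return o+M@d*p['depth'][int(round(v)),int(round(u))]
    w=M@d; return o+w*(z-o[2])/w[2]
def save(p,n): cv2.imwrite('pics/'+n,p['color'][:,:,::-1])
E
python3 - <<'E'
from h import *
print(bot.get_obs())
Z=dict(grip_tab=.058,red_dot=.033,needle_tip=.037,v_seat=.064,lens=.032,lens_rest=0,jig=0,blue_bottle=0,dropper_bottle=0,sanding_block=0)
for c in('top','scene'):
    p=viewer.camera(c); save(p,c+'0.png'); print(c,p['attitude'],p['position'],p['vfov'])
    for t,z in Z.items():
        for r in finder.pinpoint(p,t)[:4]:
            print(t,round(r['p'],2),np.round(r['position'],1),np.round(world(p,r['position'],z),4))
E
```

```text
pics
{'time': 0.0, 'q': array([ 7.41390830e+01,  5.00952446e+00,  1.00334409e+01,  9.50989858e+01,
       -1.22162772e-03,  9.00000006e+01]), 'qd': array([ 0.0069716 ,  0.05127398, -0.05055625, -0.16169753, -0.05771925,
       -0.02320962]), 'joint_efforts': array([-5.73325397e-04, -5.20393538e+01,  4.64796746e+01,  1.65373221e-02,
        3.80265794e-05, -8.77839284e-06]), 'ee_pos': array([0.15026625, 0.52886223, 0.25258909]), 'tcp_rot': array([-1.79924931e+02,  1.22162742e-03,  1.64139084e+02]), 'wrist_force': array([-0.67425725, -0.82624211,  0.53134322]), 'torque': array([ 0.02267886, -0.004205  ,  0.02470261]), 'grasp_force': 0.0, 'opening': 0.08552123301530935}
top [-176.22859243    0.30331389  -91.60833488] [0.49359328 0.01439379 0.9795934 ] 56.12170071706999
grip_tab 0.78 [329.4 257.7] [ 0.4419 -0.0926  0.058 ]
red_dot 0.64 [338.1 196.6] [ 0.5863 -0.1218  0.033 ]
needle_tip 0.61 [321.6 190.3] [ 0.6023 -0.0821  0.037 ]
v_seat 0.93 [337.5 223.8] [ 0.5199 -0.1135  0.064 ]
lens 0.81 [185.2 255.2] [0.456  0.2493 0.032 ]
lens 0.67 [144.4 280.3] [0.3991 0.3475 0.032 ]
lens 0.53 [226
[... 379 characters left out ...]
7  0.69892618] 51.999919944803565
grip_tab 0.74 [286.6 230.3] [ 0.4435 -0.0896  0.058 ]
red_dot 0.56 [326.2 220. ] [ 0.5953 -0.1154  0.033 ]
red_dot 0.37 [206.7 201.5] [0.4322 0.2362 0.033 ]
v_seat 0.96 [308.6 217.7] [ 0.5292 -0.0991  0.064 ]
lens 0.7 [206.9 199.5] [0.4425 0.2475 0.032 ]
lens 0.64 [177.  195.6] [0.3944 0.3407 0.032 ]
lens 0.58 [212.2 222.8] [0.3594 0.1258 0.032 ]
lens_rest 0.62 [208.8 203.4] [0.4656 0.2689 0.    ]
jig 0.8 [295.8 229.9] [ 0.533  -0.0506  0.    ]
jig 0.59 [208.  204.4] [0.4594 0.2657 0.    ]
blue_bottle 0.6 [249.  184.8] [0.6531 0.267  0.    ]
dropper_bottle 0.84 [394.3 240. ] [ 0.6823 -0.2982  0.    ]
sanding_block 0.95 [361.  275.3] [ 0.4779 -0.3134  0.    ]
```

View pics/top0.png

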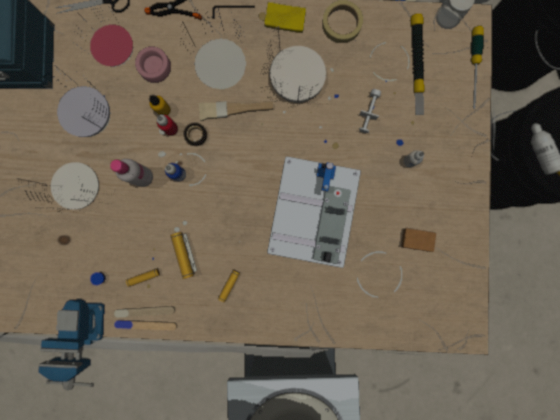

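```bash
python3 - <<'E'
import cv2
a=cv2.imread('pics/top0.png')
l=cv2.resize(a[225:315,115:265],None,fx=4,fy=4,interpolation=2);r=cv2.resize(a[165:285,255:385],None,fx=4,fy=4,interpolation=2)
cv2.imwrite('pics/l.png',l);cv2.imwrite('pics/r.png',r)
E
```

```text
(no output)
```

View pics/l.png

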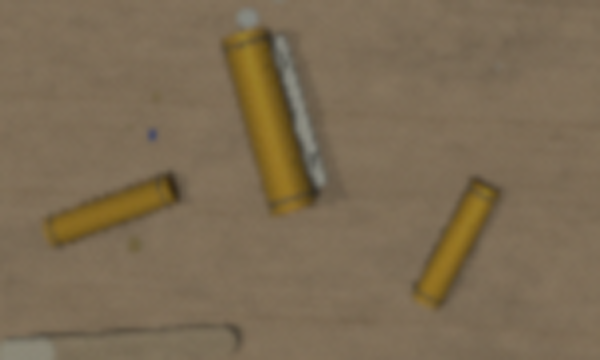

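View pics/r.png

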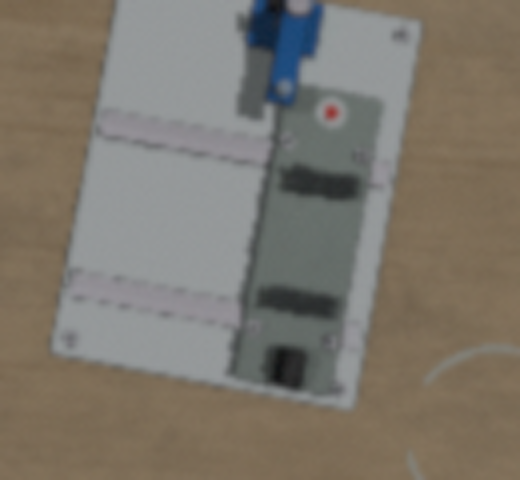

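Lens candidates are the barrels at (184,255), (143,278) and (229,285). In the crop, (184,255) is clearly the largest and sits on the white rest, so I'm choosing it. The dot is at about (338,193), the needle arm's end at about (326,187) and the tab at (327,257). Jig yaw is about -10° and lens yaw about +15°. I'll move over the lens for a closer look.

>>> move_arm(offset=[[-4,-2.5,0],[-4,-2.5,0],[-4,-2.5,0],[-4,-2.5,0]], twist=[[0,0,0],[0,0,0],[0,0,0],[0,0,0]], grip=[1,1,1,1])

```text
time: 1.5
ee_pos: [0.2777, 0.3877, 0.2534]
tcp_rot: [180.0, 0.0, 164.2]
wrist_force: [0.5, 0.8, 1.1]
opening: 0.0855
grasp_force: 0.0
```

>>> move_arm(offset=[[-4,-2.5,0],[-4,-2.5,0],[-4,-2.5,0],[-4,-2.5,0],[0,0,0]], twist=[[0,0,0],[0,0,0],[0,0,0],[0,0,0],[0,0,0]], grip=[1,1,1,1,1])

```text
time: 2.0
ee_pos: [0.4062, 0.2456, 0.2532]
tcp_rot: [-180.0, 0.1, 163.8]
wrist_force: [0.1, 0.9, -0.3]
opening: 0.0852
grasp_force: 0.0
```

```bash
cat >> h.py <<'E'
Z=dict(grip_tab=.058,red_dot=.033,needle_tip=.037,v_seat=.064,lens=.032,lens_rest=0,jig=0)
def wray(p,o,uv):
    f=p['color'].shape[0]/2/np.tan(np.radians(p['vfov'])/2)
    d=np.array(uv,float)-[p['cx'],p['cy']]; r=np.hypot(*d)+1e-9; th=r/f
    c=np.array([*(d/r*np.sin(th)),np.cos(th)]); T=p['tool_from_camera']; M=rot(o['tcp_rot'])
    return np.array(o['ee_pos'])+M@T[:3,3], M@T[:3,:3]@c
def ww(p,o,uv,z):
    a,w=wray(p,o,uv); return a+w*(z-a[2])/w[2]
def wpix(p,o,X):
    """world point -> wrist pixel"""
    f=p['color'].shape[0]/2/np.tan(np.radians(p['vfov'])/2); T=p['tool_from_camera']
    t=rot(o['tcp_rot']).T@(np.array(X)-o['ee_pos']); c=T[:3,:3].T@(t-T[:3,3])
    s=np.hypot(c[0],c[1]); return np.array([p['cx'],p['cy']])+c[:2]/s*f*np.arctan2(s,c[2])
def look(names,n):
    o=bot.get_obs(); p=viewer.camera('wrist'); save(p,n); np.savez('pics/'+n+'.npz',T=p['tool_from_camera'],d=p['depth'])
    print(o['time'],np.round(o['ee_pos'],4),np.round(o['tcp_rot'],2),np.round(o['wrist_force'],1),p['vfov'])
    for t in names:
        for r in finder.pinpoint(p,t)[:3]: print(t,round(r['p'],2),np.round(r['position'],1),np.round(ww(p,o,r['position'],Z[t]),4))
    return o,p
E
python3 - <<'E'
from h import *
o,p=look(['lens','lens_rest','grip_tab','v_seat'],'w1.png'); print(p['tool_from_camera'])
E
```

```text
2.0 [0.4062 0.2456 0.2532] [-1.7997e+02  5.0000e-02  1.6381e+02] [ 0.1  0.9 -0.3] 65.70646984690485
lens 0.97 [376.5 147.9] [0.4022 0.3559 0.032 ]
lens 0.96 [189.8 174.4] [0.3738 0.1525 0.032 ]
lens 0.86 [303.4 215.9] [0.4546 0.2591 0.032 ]
lens_rest 0.67 [299.2 210.5] [0.4579 0.2552 0.    ]
grip_tab 0.79 [ 52.8 277.3] [ 0.4398 -0.085   0.058 ]
[[-5.00881672e-04 -9.54293354e-01 -2.98871117e-01  7.56978493e-02]
 [ 9.99999692e-01 -6.58415312e-04  4.26403996e-04 -3.83117316e-04]
 [-6.03695819e-04 -2.98870811e-01  9.54293390e-01 -1.19649888e-01]
 [ 0.00000000e+00  0.00000000e+00  0.00000000e+00  1.00000000e+00]]
```

View pics/w1.png

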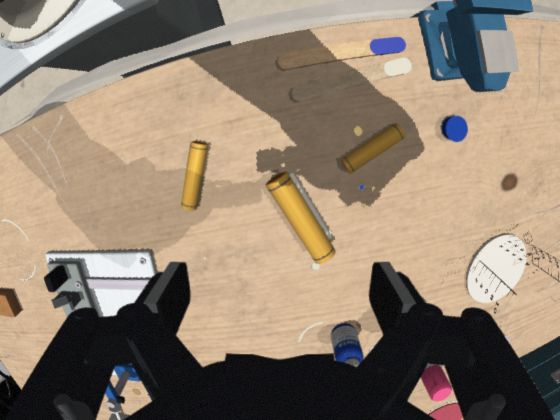

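The large barrel runs from (279,181) to (326,253) on the white rest. The small ones are at (195,175) and (374,148). The tab and carriage are at the lower left, around (55,280). Next I'll measure the lens by colour segmentation, and the jig from the top view.

```bash
cat >> h.py <<'E'
def lensfit(p,o,near,zt=.036):
    """yellow pixels near 'near' projected on plane zt -> min area rectangle"""
    hsv=cv2.cvtColor(p['color'],cv2.COLOR_RGB2HSV); m=cv2.inRange(hsv,(12,120,60),(35,255,255))
    n,lab,st,ce=cv2.connectedComponentsWithStats(m); k=1+np.argmin([np.hypot(*(c-near))+(1e3 if s[4]<100 else 0) for c,s in zip(ce[1:],st[1:])])
    v,u=np.where(lab==k)
    fn=(lambda q:ww(p,o,q,zt)) if 'tool_from_camera' in p else (lambda q:world(p,q,zt))
    P=np.array([fn(q)[:2] for q in zip(u,v)],np.float32)
    c,s,a=cv2.minAreaRect(P*1000); b=cv2.boxPoints((c,s,a)); e=[b[1]-b[0],b[2]-b[1]]; L=max(e,key=np.linalg.norm)
    print('lens',np.round(np.array(c)/1000,4),'size',np.round(s,1),'yaw',round((np.degrees(np.arctan2(L[1],L[0]))+90)%180-90,2),len(u))
E
python3 - <<'E'
from h import *
o=bot.get_obs();p=viewer.camera('wrist'); lensfit(p,o,(303,216))
p=viewer.camera('top'); lensfit(p,o,(184,255))
hsv=cv2.cvtColor(p['color'],cv2.COLOR_RGB2HSV); print(hsv[193,338],hsv[257,327])
# plate: bright low-sat region
m=cv2.inRange(hsv,(0,0,120),(180,50,255)); m[:150]=0;m[275:]=0;m[:,:260]=0;m[:,370:]=0
v,u=np.where(m); P=np.array([world(p,q,.012)[:2] for q in zip(u,v)],np.float32); print('plate',cv2.minAreaRect(P*1000),cv2.boxPoints(cv2.minAreaRect(P*1000)))
E
```

```text
lens [0.4636 0.2581] size [105.3  26.9] yaw 15.47 2021
lens [0.4566 0.2569] size [113.1  27.7] yaw 14.68 527
[  1 136 154] [150   5  47]
plate ((550.4864501953125, -91.24528503417969), (247.47874450683594, 251.59674072265625), 77.85287475585938) [[ 401.46707  -185.74335 ]
 [ 647.43066  -238.68503 ]
 [ 699.50586     3.252777]
 [ 453.54224    56.194458]]
```

>>> move_arm(offset=[[-1.7,-4.5,0],[-1.7,-4.5,0],[-1.7,-4.5,0],[-1.7,-4.5,0]], twist=[[0,0,0],[0,0,0],[0,0,0],[0,0,0]], grip=[1,1,1,1])

```text
time: 2.75
ee_pos: [0.4192, 0.0569, 0.2535]
tcp_rot: [180.0, 0.0, 164.3]
wrist_force: [0.8, -0.7, 0.2]
opening: 0.0854
grasp_force: 0.0
```

>>> move_arm(offset=[[-1.7,-4.5,0],[-1.7,-4.5,0],[-1.7,-4.5,0],[0,0,4],[0,0,0]], twist=[[0,0,0],[0,0,0],[0,0,0],[0,0,-0.105],[0,0,0]], grip=[1,1,1,1,1])

```text
time: 3.25
ee_pos: [0.43, -0.0864, 0.209]
tcp_rot: [180.0, -0.4, 170.2]
wrist_force: [-0.3, 0.4, -0.4]
opening: 0.085
grasp_force: 0.0
```

```bash
python3 - <<'E'
from h import *
o,p=look(['grip_tab','v_seat','red_dot','needle_tip','jig'],'w2.png')
E
```

```text
3.25 [ 0.43   -0.0864  0.209 ] [179.98  -0.4  170.17] [-0.3  0.4 -0.4] 65.70646984690485
grip_tab 0.67 [278.2 213.3] [ 0.4442 -0.0901  0.058 ]
v_seat 0.62 [277.2 289. ] [ 0.5166 -0.1037  0.064 ]
v_seat 0.23 [533.7 289.8] [0.5981 0.2063 0.064 ]
red_dot 0.93 [274.2 334.2] [ 0.5964 -0.1215  0.033 ]
needle_tip 0.55 [304.6 340.3] [ 0.6088 -0.0881  0.037 ]
jig 0.78 [314.9 260.8] [ 0.5261 -0.0624  0.    ]
```

View pics/w2.png

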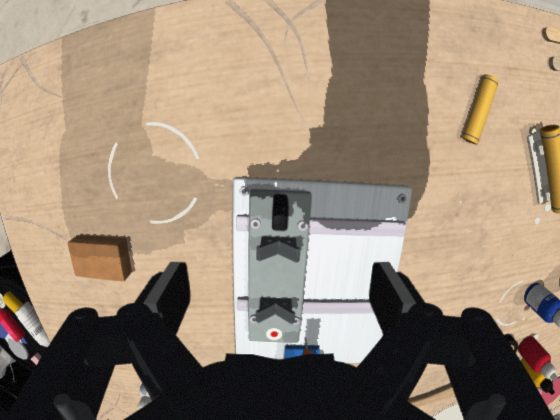

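The tab is at (280,210), the dot at (274,334) and the needle hub at about (305,350), under the gripper. The near plate corners are at (234,180) and (411,187). I'll compute the jig pose from those corners.

```bash
python3 - <<'E'
from h import *
o=bot.get_obs();p=viewer.camera('wrist')
A=ww(p,o,(234,180),.012);B=ww(p,o,(411,187),.012);C=ww(p,o,(235,350),.012)
print(A,B,C,np.linalg.norm(B-A), np.degrees(np.arctan2(*(A-B)[:2])), np.degrees(np.arctan2((C-A)[1],(C-A)[0])))
# plate outline refined
g=cv2.cvtColor(p['color'],cv2.COLOR_RGB2GRAY)
L=[]
for v in range(195,350,5):
    d=np.diff(g[v,220:246].astype(int)); L.append(ww(p,o,(220.5+np.argmax(d),v),.012)[:2])
vx,vy,x,y=cv2.fitLine(np.float32(L)*1000,cv2.DIST_HUBER,0,.01,.01).ravel(); print('edge yaw',np.degrees(np.arctan2(vy,vx))%180-180)
# tab centre by dark blob and dot by red blob
h=cv2.cvtColor(p['color'],cv2.COLOR_RGB2HSV)
m=cv2.inRange(h,(0,120,80),(8,255,255))|cv2.inRange(h,(172,120,80),(180,255,255)); m[:, :250]=0;m[:,300:]=0
v,u=np.where(m);print('dot',u.mean(),v.mean(),len(u),ww(p,o,(u.mean(),v.mean()),.033))
m=(g<40).astype(np.uint8); m[:185]=0;m[235:]=0;m[:,:262]=0;m[:,:262]=0;m[:,300:]=0
v,u=np.where(m);print('tab px',u.min(),u.max(),v.min(),v.max())
for uv in((u.min(),v.min()),(u.max(),v.min())): print(ww(p,o,uv,.071))
v2=195; print('top face', ww(p,o,((u.min()+u.max())/2,v.min()),.071))
for c in('top','scene'):
  q=viewer.camera(c)
  for t in('needle_tip','red_dot','grip_tab'):
    for r in finder.pinpoint(q,t)[:2]: print(c,t,round(r['p'],2),np.round(r['position'],1),np.round(world(q,r['position'],Z[t]),4))
cv2.imwrite('pics/c3.png',cv2.resize(p['color'][180:375,225:335,::-1],None,fx=3,fy=3,interpolation=2))
E
```

```text
[ 0.42253637 -0.13090063  0.012     ] [0.46098448 0.05399136 0.012     ] [ 0.64439489 -0.18160363  0.012     ] 0.18884731277031477 -168.25281445283775 -12.873154583611809
edge yaw -12.628464
dot 272.4074074074074 326.9259259259259 27 [ 0.5953464 -0.1219123  0.033    ]
tab px 262 292 188 234
[ 0.42152932 -0.09842764  0.071     ]
[ 0.42581671 -0.0737003   0.071     ]
top face [ 0.42368454 -0.08606222  0.071     ]
top needle_tip 0.68 [324. 189.] [ 0.6053 -0.088   0.037 ]
top red_dot 0.97 [336.  192.7] [ 0.5959 -0.1171  0.033 ]
top grip_tab 0.88 [328.8 259.7] [ 0.4373 -0.091   0.058 ]
scene needle_tip 0.77 [321.4 213. ] [ 0.6134 -0.0841  0.037 ]
scene red_dot 0.91 [325.6 219.9] [ 0.5946 -0.1138  0.033 ]
scene grip_tab 0.91 [285.1 228.6] [ 0.4474 -0.0808  0.058 ]
```

View pics/c3.png

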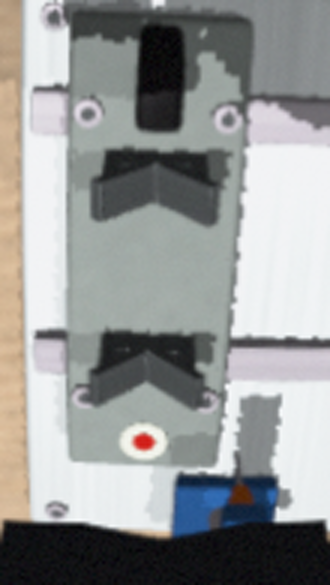

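The crop shows the tab spanning u 272–286 and v 188–223, the dot at (273,327), and the orange hub at about (305,344) with the needle hidden.

```bash
python3 - <<'E'
from h import *
o,p=look(['grip_tab','red_dot','needle_tip','v_seat'],'w3.png')
print(ww(p,o,(279,223),.071),ww(p,o,(279,188),.032),ww(p,o,(273,327),.033))
g=cv2.cvtColor(p['color'],cv2.COLOR_RGB2GRAY)
for v in (205,212,219):
    k=np.where(g[v,260:300]<45)[0]+260; print(v,k.min(),k.max(),ww(p,o,(k.min(),v),.071),ww(p,o,(k.max()+1,v),.071))
E
```

```text
4.0 [ 0.4318 -0.0863  0.2133] [180.    -0.   170.15] [0.1 0.2 0.1] 65.70646984690485
grip_tab 0.73 [280. 206.] [ 0.4421 -0.0877  0.058 ]
grip_tab 0.69 [554.9 164.5] [0.447  0.2279 0.058 ]
grip_tab 0.22 [535.9 163.6] [0.4423 0.1939 0.058 ]
red_dot 0.91 [270.9 331.7] [ 0.5994 -0.1257  0.033 ]
needle_tip 0.79 [303.5 333.6] [ 0.6059 -0.0884  0.037 ]
v_seat 0.75 [530.6 285.6] [0.5967 0.2035 0.064 ]
v_seat 0.65 [277.5 281.3] [ 0.5139 -0.1026  0.064 ]
[ 0.45300347 -0.0905352   0.071     ] [ 0.43222388 -0.08692272  0.032     ] [ 0.59273503 -0.12195619  0.033     ]
205 272 287 [ 0.43604461 -0.09357179  0.071     ] [ 0.4383615  -0.08027569  0.071     ]
212 272 286 [ 0.44216863 -0.09468081  0.071     ] [ 0.44435595 -0.08213025  0.071     ]
219 272 285 [ 0.44838091 -0.09580776  0.071     ] [ 0.45043693 -0.08400917  0.071     ]
```

>>> move_arm(offset=[[-1.1,0,0],[0,0,4],[0,0,4],[0,0,3],[0,0,0]], twist=[[0,0,0.037],[0,0,0],[0,0,0],[0,0,0],[0,0,0]], grip=[0.6,0.6,0.6,0.6,0.6])

```text
time: 4.75
ee_pos: [0.4404, -0.0878, 0.0995]
tcp_rot: [-180.0, -0.4, 168.0]
wrist_force: [-0.5, -1.0, 0.4]
opening: 0.0514
grasp_force: 0.0
```

```bash
python3 - <<'E'
from h import *
o,p=look(['grip_tab'],'w4.png')
E
```

```text
4.75 [ 0.4404 -0.0878  0.0995] [-180.     -0.37  168.03] [-0.5 -1.   0.4] 65.70646984690485
grip_tab 0.94 [282.2 255.4] [ 0.4435 -0.0871  0.058 ]
```

View pics/w4.png

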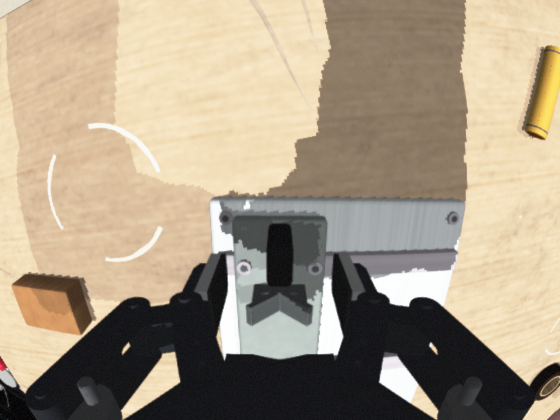

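The tab is at (280,255), centred between the fingers and square to them. I'll descend and pinch.

>>> move_arm(offset=[[0,0,2.2],[0,0,2],[0,0,0],[0,0,0],[0,0,0]], twist=[[0,0,0],[0,0,0],[0,0,0],[0,0,0],[0,0,0]], grip=[0.6,0.6,0.6,0,0], force=40)

```text
time: 5.35
ee_pos: [0.4438, -0.0884, 0.0634]
tcp_rot: [180.0, 0.2, 168.0]
wrist_force: [-0.5, -0.4, 0.7]
opening: 0.023
grasp_force: 0.0
```

>>> move_arm(offset=[[0,0,0],[0,0,0]], twist=[[0,0,0],[0,0,0]], grip=[0,0])

```text
time: 5.55
ee_pos: [0.4436, -0.0884, 0.0631]
tcp_rot: [-180.0, 0.2, 168.0]
wrist_force: [-1.5, 0.8, 5.6]
opening: 0.0134
grasp_force: 39.2
```

```bash
python3 - <<'E'
from h import *
print(bot.get_obs())
for i in range(3):
 for c in('top','scene'):
  q=viewer.camera(c)
  for t in('needle_tip','red_dot','grip_tab'):
    for r in finder.pinpoint(q,t)[:1]: print(c,t,round(r['p'],2),np.round(r['position'],1),np.round(world(q,r['position'],Z[t]),4))
save(q,'s4.png')
E
```

```text
{'time': 5.55, 'q': array([-1.12682652e+01, -7.92922686e+00, -2.36307403e+01,  7.41460450e+01,
       -3.23609922e-03,  7.16583604e-01]), 'qd': array([-0.00963556, -0.0387651 , -0.00900651, -0.02775656, -0.04244685,
       -0.05347617]), 'joint_efforts': array([ 2.22012098e-01, -3.46140110e+01,  4.35059595e+01, -4.53164969e-01,
        2.59042456e-02, -2.24595233e-01]), 'ee_pos': array([ 0.44361865, -0.08840341,  0.06313717]), 'tcp_rot': array([-1.79998671e+02,  1.52470146e-01,  1.68015149e+02]), 'wrist_force': array([-1.48440252,  0.8112919 ,  5.55572533]), 'torque': array([-0.00169371,  0.25904981, -0.31087653]), 'grasp_force': 39.20224606990814, 'opening': 0.013399864191567148}
top needle_tip 0.92 [321.1 188.9] [ 0.6057 -0.081   0.037 ]
top red_dot 0.58 [337.3 196.2] [ 0.5874 -0.1199  0.033 ]
top grip_tab 0.97 [328.5 257.8] [ 0.4417 -0.0905  0.058 ]
scene needle_tip 0.83 [321.1 212.2] [ 0.6167 -0.0805  0.037 ]
scene red_dot 0.8 [326.2 219.2] [ 0.5991 -0.1127  0.033 ]
scene grip_tab 0.89 [286.8 229.2] [ 0.4482 -0.0863  0.058 ]
top needle_tip 0.93 [322.9 189.2] [ 0.6049 -0.0853  0.037 ]
top red_dot 0.85 [335.3 192.6] [ 0.5962 -0.1154  0.033 ]
top grip_tab 0.69 [329.5 258.4] [ 0.4402 -0.0928  0.058 ]
scene needle_tip 0.61 [318.1 213.4] [ 0.6047 -0.0781  0.037 ]
scene red_dot 0.77 [329.1 222.3] [ 0.5905 -0.1295  0.033 ]
scene grip_tab 0.76 [286.9 227.4] [ 0.4555 -0.0805  0.058 ]
top needle_tip 0.93 [322.4 188.2] [ 0.6073 -0.0842  0.037 ]
top red_dot 0.6 [337.1 194.2] [ 0.5922 -0.1196  0.033 ]
top grip_tab 0.69 [327.7 257.9] [ 0.4415 -0.0886  0.058 ]
scene needle_tip 0.63 [320.4 217. ] [ 0.5923 -0.096   0.037 ]
scene red_dot 0.7 [328.8 218.8] [ 0.6062 -0.1171  0.033 ]
```

>>> move_arm(offset=[[0,0.8,0],[0,0.8,0],[0,0.8,0],[0,0.6,0],[0,0,0]], twist=[[0,0,0],[0,0,0],[0,0,0],[0,0,0],[0,0,0]], grip=[0,0,0,0,0])

```text
time: 7.25
ee_pos: [0.4502, -0.0585, 0.0631]
tcp_rot: [180.0, 0.2, 168.0]
wrist_force: [1.0, 2.4, 5.5]
opening: 0.0135
grasp_force: 39.5
```

```bash
python3 - <<'E'
from h import *
o,p=look(['red_dot','needle_tip'],'w5.png')
ims=[]
for c,(u,v) in dict(scene=(322,215),top=(325,192)).items():
  q=viewer.camera(c); save(q,c+'5.png')
  ims.append(cv2.resize(q['color'][v-25:v+25,u-25:u+25,::-1],(380,380),interpolation=2))
  for t in('needle_tip','red_dot'):
    for r in finder.pinpoint(q,t)[:1]: print(c,t,round(r['p'],2),np.round(r['position'],1),np.round(world(q,r['position'],Z[t]),4))
cv2.imwrite('pics/c5.png',np.hstack(ims))
E
```

```text
7.25 [ 0.4502 -0.0585  0.0631] [179.96   0.18 168.05] [1.  2.4 5.5] 65.70646984690485
red_dot 0.55 [280.1 284. ] [ 0.4647 -0.0615  0.033 ]
scene needle_tip 0.68 [318.7 216.5] [ 0.5912 -0.0905  0.037 ]
scene red_dot 0.78 [320.5 218. ] [ 0.5933 -0.0959  0.033 ]
top needle_tip 0.75 [322.7 187.8] [ 0.6083 -0.085   0.037 ]
top red_dot 0.71 [327.3 191.1] [ 0.6004 -0.0962  0.033 ]
```

View pics/c5.png

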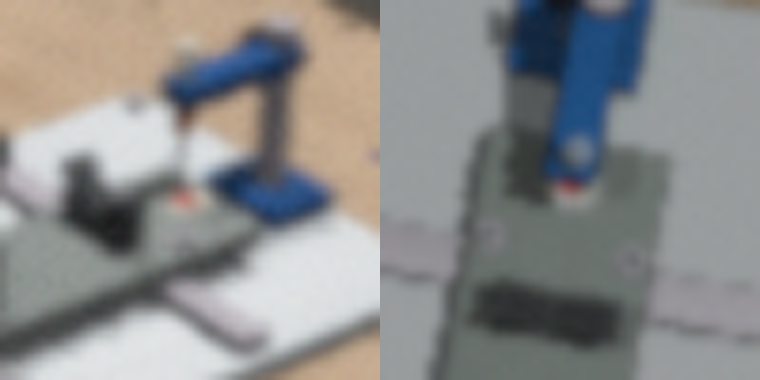

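The crops show the dot almost under the needle: scene needle column at about 185 and dot at about (188,198), top-view hub at (577,150). I'll refine this to sub-pixel by comparing columns in averaged scene frames.

```bash
cat > fine.py <<'E'
from h import *
S=np.mean([viewer.camera('scene')['color'].astype(float) for _ in range(6)],0); p=viewer.camera('scene')
np.save('pics/S.npy',S)
W=S[195:232,305:340]
red=np.clip(W[:,:,0]-W[:,:,1]-40,0,None); red[:12]=0
V,U=np.mgrid[195:232,305:340]; print('dot',(red*U).sum()/red.sum(),(red*V).sum()/red.sum(),red.sum())
for v in range(202,218): print(v,W[v-195,11:28,0].astype(int),W[v-195,11:28,2].astype(int)[3:12])
f=210/np.tan(np.radians(p['vfov'])/2)
def pr(X):
    c=rot(p['attitude']).T@(np.array(X)-p['position']); return np.array([p['cx'],p['cy']])+f*c[:2]/c[2]
N=np.array([.601,-.088,.037]); print(pr(N),pr(N+[0,0,.02]),pr(N+[.00208,.00978,0])-pr(N),pr(N-[0,0,.004]))
E
python3 fine.py
```

```text
dot 321.0 216.0 5.333333333333343
202 [179 163 122  75  42  34  36  44  58  73  94 119 144 157 147 114  83] [ 91  84  89  91  86  84  84  90 101]
203 [182 181 155 114  68  43  60  89 112 129 146 166 179 181 163 122  89] [116  81  70  77  88  99 106 114 125]
204 [195 204 190 154 102  76 102 138 161 172 179 187 190 185 161 119  86] [152  98  68  85 109 122 128 132 136]
205 [212 217 206 174 126 106 137 170 185 189 192 193 191 184 159 116  85] [172 111  75 101 128 137 139 140 141]
206 [218 219 210 183 141 133 162 187 192 192 192 191 192 183 157 117  87] [181 124 104 134 156 153 145 142 139]
207 [220 219 214 195 163 159 185 202 200 195 192 191 188 182 156 114  84] [193 153 146 175 192 183 165 152 144]
208 [219 220 217 203 180 179 200 213 212 206 198 194 190 181 153 111  83] [206 179 178 202 215 211 197 176 159]
209 [220 220 216 203 185 186 206 219 217 215 209 201 190 172 142 104  83] [208 188 190 211 222 220 216 204 186]
210 [219 216 209 197 182 188 208 217 216 211 201 188 167 141 115  89  81] [202 187 193 215 222 221 218 207 190]
211 [209 199 188 177 171 186 207 211 199 183 163 139 115  91  80  75  79] [183 176 191 214 219 213 199 178 154]
212 [182 167 153 144 149 174 196 190 160 130 103  78  56  48  57  69  78] [147 154 180 204 205 184 159 131 108]
213 [144 127 112 108 120 150 171 162 120  78  50  34  30  37  54  66  76] [109 121 152 177 175 145 113  93  81]
214 [104  97  93  98 115 140 158 149 114  69  38  28  30  36  50  61  69] [ 91 101 125 149 148 123  92  75  78]
215 [ 89 100 110 127 147 165 178 172 141  97  59  40  36  40  48  52  54] [104 105 120 145 155 137 105  81  80]
216 [ 99 124 140 160 176 182 185 181 159 122  89  69  51  44  44  44  47] [132 129 128 144 158 149 123 100  89]
217 [109 137 155 171 182 179 175 171 153 130 115 102  91  74  55  42  38] [156 155 149 149 154 146 131 120 111]
[319.99909976 214.98281923] [320.35573045 209.23804219] [-2.18214636 -1.35908941] [319.92842982 216.12120427]
```

```bash
python3 - <<'E'
import numpy as np
S=np.load('pics/S.npy'); 
for v in range(211,223): print(v,(S[v,312:330,0]-S[v,312:330,1]).astype(int), S[v,312:330,1].astype(int))
W=S[211:223,312:330]
for th in (8,15,25):
    r=np.clip(W[:,:,0]-W[:,:,1]-th,0,None); V,U=np.mgrid[211:223,312:330]; print((r*U).sum()/r.sum(),(r*V).sum()/r.sum())
E
```

```text
211 [-2 -2 -2 -3 -4 -5 -4 -3 -3 -3 -3 -6 -7 -8 -7 -6 -6 -6] [222 223 221 220 213 204 193 181 175 189 211 217 207 191 170 145 121  97]
212 [ -4  -5  -5  -5  -5  -4  -5  -3  -2  -3  -4  -7 -10 -11 -11 -11 -14 -12] [217 216 211 202 187 171 158 148 152 178 201 197 170 141 114  90  71  60]
213 [ -4  -5  -6  -4  -5  -4  -3  -2  -1  -1  -4  -6 -10 -13 -17 -19 -21 -17] [195 188 178 164 149 132 116 110 121 151 175 168 131  92  68  54  52  55]
214 [ -3  -4  -4  -4  -3  -3  -1   4  10  12   7   1  -3  -9 -15 -20 -24 -26] [158 153 136 120 108 100  94  93 104 127 151 148 118  78  53  48  55  62]
215 [ -1  -3  -3  -3  -3  -3   3  16  35  38  25  10   1  -4  -9 -16 -24 -32] [118 115 102  91  93 103 107 110 112 127 152 161 140 101  69  57  60  73]
216 [ -1  -1  -2  -2  -4  -3   3  20  38  45  32  14   3  -3  -7  -9 -15 -25] [ 80  79  76  80 104 128 137 139 137 137 153 166 155 125  97  78  67  70]
217 [  0  -2  -1  -3  -4  -4  -1   8  19  22  18   9   1  -3  -5  -6  -8 -11] [ 46  50  54  78 113 141 156 163 163 156 157 162 152 134 121 109 100  86]
218 [-1 -1 -1 -2 -4 -5 -5 -2  1  2  0 -1 -3 -4 -6 -6 -5 -7] [ 35  37  48  76 117 144 156 162 163 159 157 152 144 137 135 136 131 118]
219 [-1 -1 -1 -3 -4 -5 -5 -4 -3 -3 -5 -4 -5 -5 -6 -5 -6 -5] [ 30  34  48  80 119 145 154 155 156 154 153 149 145 143 146 148 144 133]
220 [ 0 -1 -1 -3 -4 -5 -4 -3 -2 -2 -3 -4 -6 -5 -5 -5 -5 -5] [ 32  34  52  85 121 145 153 155 153 152 152 153 151 147 145 140 133 122]
221 [-1 -1 -3 -3 -5 -5 -5 -2  0  0 -1 -4 -5 -5 -4 -5 -4 -3] [ 35  41  57  91 125 145 152 150 143 139 144 148 145 136 126 114 104 103]
222 [-2 -2 -3 -3 -5 -5 -5 -4 -1 -1 -2 -3 -4 -3 -4 -4 -3 -2] [ 51  57  74 101 128 144 150 144 131 122 124 128 121 109  97  88  91 111]
320.8288474810214 215.7342995169082
320.78409090909093 215.7215909090909
320.7545219638243 215.63049095607232
```

>>> move_arm(offset=[[0,0.3,0],[0,0,0],[0,0,0]], twist=[[0,0,0],[0,0,0],[0,0,0]], grip=[0,0,0])

```text
time: 8.35
ee_pos: [0.4507, -0.0561, 0.0631]
tcp_rot: [180.0, 0.2, 168.0]
wrist_force: [-0.8, -0.2, 5.4]
opening: 0.0132
grasp_force: 39.5
```

>>> move_arm(offset=[[0,0,0],[0,0,0],[0,0,0],[0,0,-2],[0,0,-3]], twist=[[0,0,0],[0,0,0],[0,0,0],[0,0,0],[0,0,0]], grip=[0.6,0.6,0.6,0.6,0.6])

```text
time: 8.85
ee_pos: [0.4484, -0.0558, 0.1104]
tcp_rot: [-180.0, -0.2, 168.0]
wrist_force: [0.3, 0.3, -0.2]
opening: 0.051
grasp_force: 0.0
```

>>> move_arm(offset=[[3,0,-4],[3,0,0],[3,0,0],[0,0,0]], twist=[[0,0.15,0],[0,0.15,0],[0,0.1,0],[0,0,0]], grip=[0.6,0.6,0.6,0.6])

```text
time: 9.25
ee_pos: [0.3626, -0.0375, 0.1645]
tcp_rot: [-180.0, -23.2, 168.0]
wrist_force: [0.1, -0.5, 0.6]
opening: 0.0514
grasp_force: 0.0
```

```bash
python3 - <<'E'
from h import *
o,p=look(['red_dot','needle_tip','v_seat'],'w6.png')
print(wpix(p,o,[.601,-.088,.037]))
E
```

```text
9.25 [ 0.3626 -0.0375  0.1645] [-179.99  -23.15  168.03] [ 0.1 -0.5  0.6] 65.70646984690485
[279.68953888 493.27675152]
```

View pics/w6.png

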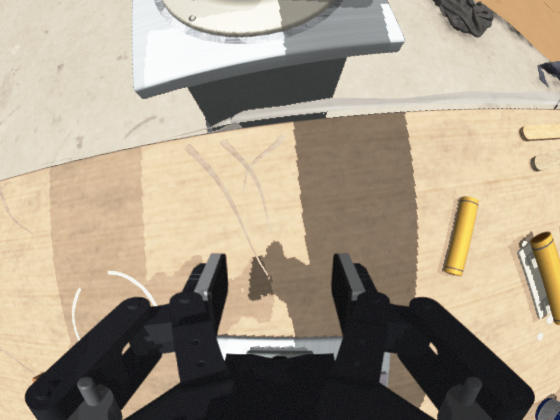

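The tilt went the wrong way and the view now faces the robot. I'll reverse it.

>>> move_arm(offset=[[0,0,-1],[0,0,-1],[0,0,0],[0,0,0],[0,0,0]], twist=[[0,-0.15,0],[0,-0.15,0],[0,-0.15,0],[0,-0.15,0],[0,-0.15,0]], grip=[0.6,0.6,0.6,0.6,0.6])

```text
time: 9.95
ee_pos: [0.3701, -0.0391, 0.1848]
tcp_rot: [180.0, 20.3, 168.0]
wrist_force: [-1.7, 0.7, 0.6]
opening: 0.0512
grasp_force: 0.0
```

>>> move_arm(offset=[[0,0,0]], twist=[[0,-0.05,0]], grip=[0.6])

```text
time: 10.05
ee_pos: [0.3689, -0.0388, 0.1846]
tcp_rot: [180.0, 23.2, 168.0]
wrist_force: [0.6, -0.1, 0.6]
opening: 0.0511
grasp_force: 0.0
```

```bash
python3 - <<'E'
from h import *
o,p=look(['red_dot','needle_tip','v_seat'],'w7.png')
a=wpix(p,o,[.601,-.088,.037]); print(a)
u,v=int(a[0]),int(a[1]); cv2.imwrite('pics/c7.png',cv2.resize(p['color'][max(0,v-60):v+60,max(0,u-70):u+70,::-1],None,fx=5,fy=5,interpolation=cv2.INTER_CUBIC))
E
```

```text
10.05 [ 0.3689 -0.0388  0.1846] [179.95  23.18 168.02] [ 0.6 -0.1  0.6] 65.70646984690485
red_dot 0.73 [277.  296.2] [ 0.5954 -0.0901  0.033 ]
needle_tip 0.84 [281.9 302.1] [ 0.6044 -0.0856  0.037 ]
needle_tip 0.75 [553.  162.4] [0.446  0.2447 0.037 ]
needle_tip 0.4 [279.8 277.6] [ 0.5518 -0.0773  0.037 ]
[279.52992508 300.93789345]
```

View pics/c7.png

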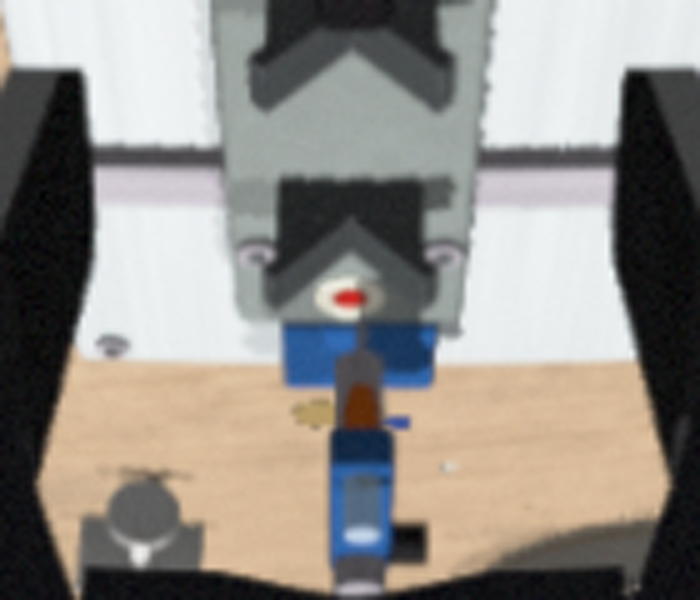

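The crop shows the dot at about (349,297) and the needle and hub along column 361, so the carriage needs roughly 2.3 mm more in +y.

```bash
python3 - <<'E'
from h import *
o=bot.get_obs(); I=[]
for _ in range(4): p=viewer.camera('wrist'); I.append(p['color'].astype(float))
I=np.mean(I,0); jy=np.array([.208,.978]); jx=np.array([.978,-.208])
rg=np.clip(I[290:308,265:295,0]-I[290:308,265:295,1]-25,0,None); V,U=np.mgrid[290:308,265:295]
d=((rg*U).sum()/rg.sum(),(rg*V).sum()/rg.sum()); D=ww(p,o,d,.033); print('dot',d,D,D[:2]@jx,D[:2]@jy)
# orange hub and blue arm columns
hsv=cv2.cvtColor(I.astype(np.uint8),cv2.COLOR_RGB2HSV)
b=cv2.inRange(hsv,(100,100,40),(125,255,255)); b=b[325:352,260:300]>0
for i in range(0,27,4):
    k=np.where(b[i])[0]+260; print('arm',325+i,k.min() if len(k) else 0,k.max() if len(k) else 0)
print('dark cols', [ (v,np.round(I[v,272:292].mean(1)).astype(int).tolist()) for v in range(300,324,2)])
for s in (-.003,0,.003):
  q=[wpix(p,o,[*(jx*(D[:2]@jx)+jy*(D[:2]@jy+s)),z]) for z in (.033,.037,.06,.09)]; print(s,np.round(q,1).tolist())
E
```

```text
dot (np.float64(278.4419140962813), np.float64(301.40213317959063)) [ 0.60288287 -0.08978946  0.033     ] 0.6082956594371908 0.0375855441319849
arm 325 0 0
arm 329 276 286
arm 333 276 286
arm 337 275 286
arm 341 275 286
arm 345 275 286
arm 349 275 287
dark cols [(300, [180, 216, 222, 207, 184, 145, 135, 134, 129, 107, 124, 136, 134, 116, 95, 87, 85, 81, 79, 78]), (302, [192, 216, 215, 190, 135, 111, 106, 105, 98, 92, 112, 134, 134, 119, 96, 87, 86, 85, 84, 82]), (304, [145, 162, 184, 203, 219, 220, 218, 216, 195, 128, 121, 116, 104, 94, 88, 87, 87, 88, 87, 87]), (306, [98, 99, 101, 103, 114, 126, 129, 124, 105, 80, 73, 70, 68, 67, 69, 67, 67, 66, 67, 67]), (308, [87, 91, 95, 98, 98, 99, 99, 94, 83, 76, 68, 60, 58, 58, 58, 57, 58, 57, 57, 58]), (310, [95, 97, 108, 112, 111, 111, 112, 107, 91, 77, 70, 60, 58, 58, 57, 58, 59, 58, 58, 60]), (312, [95, 97, 102, 100, 101, 103, 99, 92, 84, 77, 74, 69, 64, 59, 58, 58, 59, 57, 57, 58]), (314, [94, 94, 94, 94, 85, 81, 78, 78, 74, 77, 77, 79, 77, 72, 62, 58, 58, 56, 58, 58]), (316, [94, 95, 94, 94, 84, 80, 78, 76, 75, 76, 77, 78, 79, 80, 80, 73, 67, 70, 74, 74]), (318, [104, 109, 111, 111, 87, 80, 78, 74, 70, 71, 71, 76, 79, 91, 104, 110, 110, 112, 113, 114]), (320, [170, 167, 166, 158, 96, 79, 73, 55, 49, 50, 52, 60, 75, 109, 148, 167, 169, 167, 168, 170]), (322, [170, 169, 174, 166, 100, 77, 61, 51, 50, 51, 51, 52, 72, 114, 164, 185, 186, 187, 187, 188])]
-0.003 [[276.1, 301.3], [276.1, 303.9], [276.0, 319.3], [275.9, 340.6]]
0 [[278.4, 301.3], [278.4, 303.9], [278.4, 319.3], [278.4, 340.6]]
0.003 [[280.8, 301.3], [280.8, 303.9], [280.8, 319.3], [280.9, 340.6]]
```

>>> move_arm(offset=[[0,0,0],[0,0,0],[0,0,0],[-4.2,0,0],[-4.1,0,0]], twist=[[0,0.15,0],[0,0.15,0],[0,0.105,0],[0,0,0],[0,0,0]], grip=[0.6,0.6,0.6,0.6,0.6])

```text
time: 10.95
ee_pos: [0.4526, -0.0567, 0.1823]
tcp_rot: [-180.0, -0.2, 168.0]
wrist_force: [0.4, 0.0, 0.7]
opening: 0.051
grasp_force: 0.0
```

>>> move_arm(offset=[[0,0,0],[0,0,0]], twist=[[0,0,0],[0,0,0]], grip=[0.6,0.6])

```text
time: 11.15
ee_pos: [0.4509, -0.0563, 0.1818]
tcp_rot: [-180.0, -0.3, 168.0]
wrist_force: [-0.5, 0.7, -0.1]
opening: 0.0517
grasp_force: 0.0
```

>>> move_arm(offset=[[0,0,4],[0,0,4],[0,0,3.8],[0,0,0],[0,0,0]], twist=[[0,0,0],[0,0,0],[0,0,0],[0,0,0],[0,0,0]], grip=[0.6,0.6,0.6,0.6,0])

```text
time: 11.65
ee_pos: [0.4499, -0.056, 0.0665]
tcp_rot: [-180.0, -0.1, 168.0]
wrist_force: [0.2, -0.2, 0.8]
opening: 0.0379
grasp_force: 0.0
```

>>> move_arm(offset=[[0,0,0],[0,0,0],[0,0,0]], twist=[[0,0,0],[0,0,0],[0,0,0]], grip=[0,0,0])

```text
time: 11.95
ee_pos: [0.4515, -0.0563, 0.0681]
tcp_rot: [180.0, 0.2, 168.0]
wrist_force: [-2.9, 1.0, 6.5]
opening: 0.0134
grasp_force: 39.2
```

>>> move_arm(offset=[[0,0.15,0],[0,0.15,0],[0,0,0],[0,0,0]], twist=[[0,0,0],[0,0,0],[0,0,0],[0,0,0]], grip=[0,0,0,0])

```text
time: 12.35
ee_pos: [0.4521, -0.0535, 0.0681]
tcp_rot: [-180.0, 0.2, 168.0]
wrist_force: [-2.6, -1.7, 6.2]
opening: 0.0128
grasp_force: 39.3
```

>>> move_arm(offset=[[0,0,0],[0,0,0],[0,0,0],[0,0,-3],[0,0,-4]], twist=[[0,0,0],[0,0,0],[0,0,0],[0,0,0],[0,0,0]], grip=[0.6,0.6,0.6,0.6,0.6])

```text
time: 12.85
ee_pos: [0.4497, -0.053, 0.1347]
tcp_rot: [-180.0, -0.3, 168.1]
wrist_force: [0.4, -0.1, 0.1]
opening: 0.0511
grasp_force: 0.0
```

>>> move_arm(offset=[[4.1,0,-2.5],[4.2,0,-2.5],[0,0,0],[0,0,0],[0,0,0]], twist=[[0,0,0],[0,0,0],[0,-0.15,0],[0,-0.15,0],[0,-0.105,0]], grip=[0.6,0.6,0.6,0.6,0.6])

```text
time: 13.35
ee_pos: [0.3698, -0.0359, 0.1865]
tcp_rot: [180.0, 23.4, 168.0]
wrist_force: [-0.0, 0.2, 0.5]
opening: 0.0513
grasp_force: 0.0
```

>>> move_arm(offset=[[0,0,0]], twist=[[0,0,0]], grip=[0.6])

```text
time: 13.45
ee_pos: [0.3685, -0.0356, 0.1863]
tcp_rot: [180.0, 23.3, 168.1]
wrist_force: [-0.2, 0.2, -0.3]
opening: 0.0515
grasp_force: 0.0
```

```bash
python3 - <<'E'
from h import *
o=bot.get_obs(); I=[]
for _ in range(4): p=viewer.camera('wrist'); I.append(p['color'].astype(float))
I=np.mean(I,0); save(p,'w8.png'); print(o['ee_pos'],o['tcp_rot'])
jy=np.array([.208,.978]); jx=np.array([.978,-.208])
a=wpix(p,o,[.603,-.087,.033]).astype(int); u0,v0=a; print(a)
w=I[v0-12:v0+12,u0-15:u0+15]; rg=np.clip(w[:,:,0]-w[:,:,1]-25,0,None)*(w[:,:,2]<110); V,U=np.mgrid[v0-12:v0+12,u0-15:u0+15]
d=((rg*U).sum()/rg.sum(),(rg*V).sum()/rg.sum()); D=ww(p,o,d,.033); print('dot',d,D[:2],D[:2]@jx,D[:2]@jy)
hsv=cv2.cvtColor(I.astype(np.uint8),cv2.COLOR_RGB2HSV); b=cv2.inRange(hsv,(100,100,40),(125,255,255))>0
for v in range(v0+30,v0+50,6):
    k=np.where(b[v,u0-20:u0+20])[0]+u0-20; print('arm',v,k.min() if len(k) else 0,k.max() if len(k) else 0)
C=cv2.resize(I[v0-30:v0+50,u0-40:u0+40,::-1],(600,600),interpolation=cv2.INTER_CUBIC); cv2.imwrite('pics/c8.png',np.clip(C,0,255)); print('crop origin',u0-40,v0-30)
E
```

```text
[ 0.36846527 -0.03563907  0.18629792] [179.97524796  23.30314529 168.07770772]
[278 297]
dot (np.float64(277.90621707060063), np.float64(298.32602739726025)) [ 0.60371816 -0.08748558] 0.6086333600135296 0.04001248290461864
arm 327 273 283
arm 333 273 284
arm 339 273 283
arm 345 273 285
crop origin 238 267[ WARN:0@4.766] global loadsave.cpp:1063 imwrite_ Unsupported depth image for selected encoder is fallbacked to CV_8U.
```

View pics/c8.png

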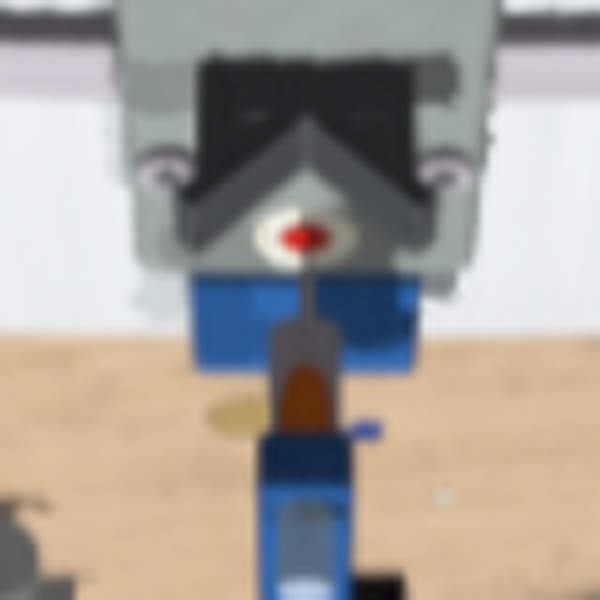

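This is my last picture, since the viewing limit is used up: dot at about (304,238) and needle column at about 307 of the crop, so the dot is under the tip to within about 0.4 mm. From here on I work numerically. I'll refine the jig yaw from saved images and then go to the lens.

```bash
python3 - <<'E'
from h import *
p=viewer.camera('wrist'); g=cv2.cvtColor(cv2.imread('pics/w3.png'),cv2.COLOR_BGR2GRAY).astype(int)
o=dict(ee_pos=[.4318,-.0863,.2133],tcp_rot=[180,0,170.15])
def fit(pts,z,n):
    P=np.float32([ww(p,o,q,z)[:2]*1000 for q in pts]); vx,vy,x,y=cv2.fitLine(P,cv2.DIST_HUBER,0,.01,.01).ravel()
    r=np.abs((P-[x,y])@[-vy,vx]); print(n,round((np.degrees(np.arctan2(vy,vx))+180)%180,2),'res',np.median(r).round(2),len(P),np.round([x,y],1))
L=[(220.5+np.argmax(np.diff(g[v,220:246])),v) for v in range(190,350,3)]; fit(L,.012,'plateL')
T=[(u,165.5+np.argmax(np.diff(g[165:195,u]))) for u in range(300,405,3)]; fit(T,.012,'near edge')
Rr=[(395.5+np.argmax(np.abs(np.diff(g[v,395:425]))),v) for v in range(195,255,3)]; fit(Rr,.012,'plateR')
cl=[(240.5+np.argmin(np.diff(g[v,240:258])),v) for v in range(195,330,3)]; fit(cl,.032,'carL')
cr=[(290.5+np.argmax(np.diff(g[v,290:318])),v) for v in range(225,330,3)]; fit(cr,.02,'carR')
o=bot.get_obs(); print(np.round(o['ee_pos'],4),np.round(o['q'],1))
E
```

```text
plateL 167.53 res 0.44 54 [ 525.3 -155.6]
near edge 77.62 res 0.29 35 [440.9 -11.3]
plateR 154.85 res 2.29 20 [498.3  46.3]
carL 167.63 res 0.08 45 [ 507.8 -133.7]
carR 167.76 res 0.51 35 [539.4 -77.8]
[ 0.3703 -0.0361  0.1854] [ -3.1 -44.4 -37.2  74.7  -3.4   8.1]
```

>>> move_arm(offset=[[0,0,0],[0,0,0],[0,0,0],[0,4.8,-1],[0,4.8,0]], twist=[[0,0.15,0],[0,0.15,0],[0,0.107,0],[0,0,-0.15],[0,0,-0.15]], grip=[0.7,0.7,0.7,0.7,0.7])

```text
time: 14.2
ee_pos: [0.3847, 0.0589, 0.1947]
tcp_rot: [-179.9, -0.1, -174.8]
wrist_force: [1.3, 0.7, -0.2]
opening: 0.0602
grasp_force: 0.0
```

>>> move_arm(offset=[[-1.9,4.6,0],[-1.9,4.6,0],[-1.9,4.6,0],[-1.9,4.6,0],[0,0,2]], twist=[[0,0,0],[0,0,0],[0,0,0],[0,0,-0.1],[0,0,-0.07]], grip=[0.7,0.7,0.7,0.7,0.7])

```text
time: 14.7
ee_pos: [0.4438, 0.2544, 0.1742]
tcp_rot: [-179.9, 0.1, -164.6]
wrist_force: [-1.1, -1.3, -0.8]
opening: 0.0601
grasp_force: 0.0
```

>>> move_arm(offset=[[0,0,0],[0,0,0]], twist=[[0,0,0],[0,0,0]], grip=[0.7,0.7])

```text
time: 14.9
ee_pos: [0.4414, 0.2487, 0.1742]
tcp_rot: [-179.8, -0.1, -165.2]
wrist_force: [-0.0, 0.2, 0.3]
opening: 0.0598
grasp_force: 0.0
```

```bash
python3 - <<'E'
from h import *
o,p=look(['lens','lens_rest'],'w9.png')
a=wpix(p,o,[.460,.258,.036]); print(a); lensfit(p,o,a)
hsv=cv2.cvtColor(p['color'],cv2.COLOR_RGB2HSV); m=cv2.inRange(hsv,(12,120,60),(35,255,255)); n,lab,st,ce=cv2.connectedComponentsWithStats(m); print([(s[:5].tolist()) for s in st[1:] if s[4]>60])
E
```

```text
14.9 [0.4414 0.2487 0.1742] [-1.7982e+02 -5.0000e-02 -1.6516e+02] [-0.   0.2  0.3] 65.70646984690485
lens 0.93 [287.9 219.3] [0.457  0.2595 0.032 ]
lens 0.78 [188.2  99.1] [0.3784 0.1545 0.032 ]
lens 0.56 [403.7 188.3] [0.4039 0.35   0.032 ]
[285.40786582 223.65478693]
lens [0.46   0.2567] size [98.1 26.7] yaw 15.12 3250
[[153, 60, 74, 79, 1894], [267, 153, 33, 13, 363], [268, 166, 32, 109, 3250], [369, 175, 74, 24, 1466], [360, 178, 9, 21, 170], [270, 273, 29, 9, 143]]
```

```bash
python3 - <<'E'
from h import *
o=bot.get_obs();p=viewer.camera('wrist'); print(o['ee_pos'],o['tcp_rot'])
g=cv2.cvtColor(p['color'],cv2.COLOR_RGB2GRAY).astype(int); print('profile',g[145:290,284].tolist())
hsv=cv2.cvtColor(p['color'],cv2.COLOR_RGB2HSV); m=cv2.inRange(hsv,(12,120,60),(35,255,255))
for v in (180,200,220,240,260):
    k=np.where(m[v,255:315])[0]+255; c=(k.min()+k.max())/2; print(v,k.min(),k.max(),ww(p,o,(c,v),.036)[:2], ww(p,o,(c,v),.046)[:2])
E
```

```text
[0.4417709  0.24845386 0.17622062] [-179.89026906    0.20002674 -165.16803888]
profile [191, 180, 179, 174, 116, 87, 64, 44, 41, 48, 97, 155, 203, 209, 208, 208, 207, 207, 192, 119, 117, 135, 172, 178, 180, 179, 178, 177, 178, 179, 176, 179, 177, 178, 179, 178, 178, 177, 178, 177, 177, 178, 176, 177, 176, 173, 141, 89, 82, 82, 81, 82, 82, 83, 85, 99, 114, 115, 117, 115, 116, 116, 114, 115, 116, 114, 116, 115, 113, 115, 113, 113, 113, 115, 113, 113, 114, 114, 114, 112, 113, 111, 112, 112, 112, 118, 167, 197, 199, 200, 202, 200, 200, 201, 200, 200, 200, 198, 199, 199, 199, 199, 198, 198, 198, 198, 198, 199, 197, 197, 199, 196, 197, 196, 198, 197, 197, 197, 196, 196, 196, 197, 196, 196, 195, 194, 176, 123, 108, 144, 182, 196, 196, 196, 199, 209, 215, 213, 211, 207, 205, 205, 208, 212, 212]
180 268 299 [0.42524741 0.24679105] [0.42304302 0.2460888 ]
200 268 299 [0.44174861 0.25121405] [0.43890858 0.25034142]
220 269 298 [0.45886208 0.25581055] [0.45536284 0.25476087]
240 270 298 [0.47664952 0.2610479 ] [0.4724651  0.25979648]
260 270 298 [0.49553163 0.26615153] [0.49061988 0.26470351]
```

>>> move_arm(offset=[[-1.6,0.3,0],[0,0,4],[0,0,4],[0,0,0],[0,0,0]], twist=[[0,0,-0.005],[0,0,0],[0,0,0],[0,0,0],[0,0,0]], grip=[0.7,0.7,0.7,0.7,0.7])

```text
time: 15.6
ee_pos: [0.4563, 0.2556, 0.0968]
tcp_rot: [-179.9, 0.2, -164.8]
wrist_force: [0.3, 0.5, 0.7]
opening: 0.0595
grasp_force: 0.0
```

```bash
python3 - <<'E'
from h import *
o,p=look(['lens'],'w10.png')
hsv=cv2.cvtColor(p['color'],cv2.COLOR_RGB2HSV); m=cv2.inRange(hsv,(12,120,60),(35,255,255))
for v in range(150,345,15):
    k=np.where(m[v,240:330])[0]+240
    if len(k)>15: c=(k.min()+k.max())/2; X=ww(p,o,(c,v),.036); print(v,k.min(),k.max(),X[:2], (rot(o['tcp_rot']).T@(X-o['ee_pos'])*1000).round(1))
g=cv2.cvtColor(p['color'],cv2.COLOR_RGB2GRAY).astype(int); print(g[130:360,283].tolist())
E
```

```text
15.6 [0.4563 0.2556 0.0968] [-179.88    0.18 -164.79] [0.3 0.5 0.7] 65.70646984690485
lens 0.88 [154.5  72.9] [0.3798 0.1589 0.032 ]
lens 0.76 [438.3 190.5] [0.4026 0.3451 0.032 ]
lens 0.65 [280.9 231.5] [0.4546 0.2554 0.032 ]
150 257 303 [0.40626888 0.24169424] [52.2 -0.2 60.6]
165 257 302 [0.41456736 0.24365853] [43.6 -0.4 60.6]
180 258 302 [0.4228582  0.24620352] [35.  -0.2 60.7]
195 258 302 [0.43140263 0.24852699] [26.1 -0.2 60.7]
210 258 302 [0.44017057 0.25091186] [17.  -0.2 60.7]
225 259 301 [0.44920984 0.25337117] [ 7.7 -0.2 60.8]
240 259 301 [0.45857369 0.25591944] [-2.  -0.2 60.8]
255 260 301 [0.46824142 0.2588699 ] [-12.2   0.2  60.8]
270 260 301 [0.47844123 0.26165394] [-22.7   0.2  60.9]
285 261 300 [0.489173   0.26458435] [-33.8   0.2  60.9]
300 261 300 [0.50052909 0.26768643] [-45.6   0.2  60.9]
315 265 296 [0.51261857 0.27099011] [-58.2   0.2  61. ]
[223, 224, 227, 227, 226, 227, 220, 206, 201, 198, 196, 154, 103, 81, 59, 47, 45, 54, 91, 107, 172, 185, 178, 180, 202, 192, 151, 146, 143, 137, 123, 101, 126, 136, 175, 212, 208, 206, 201, 184, 150, 150, 185, 219, 220, 22
[... 171 characters left out ...]
9, 90, 90, 88, 88, 90, 88, 88, 90, 91, 88, 89, 89, 91, 92, 88, 89, 90, 90, 90, 88, 91, 90, 90, 90, 89, 90, 89, 91, 88, 90, 92, 90, 89, 87, 88, 90, 88, 89, 88, 90, 91, 102, 122, 129, 128, 129, 128, 127, 127, 128, 128, 127, 127, 127, 127, 128, 126, 127, 127, 126, 128, 126, 126, 127, 126, 127, 126, 128, 125, 127, 126, 125, 126, 125, 128, 125, 125, 125, 126, 126, 127, 126, 137, 191, 210, 213, 213, 212, 211, 211, 213, 213, 212, 212, 212, 211, 212, 211, 200, 159, 125, 146, 194, 209, 210, 211, 211, 209, 216, 223, 226, 228, 228, 226, 227, 228, 230, 230, 226, 224, 225, 226, 226, 226, 227, 230, 231, 230, 229, 230, 229, 229, 229, 230, 230, 228, 227, 226, 225, 222, 220, 220, 222, 224, 222, 218, 171, 77]
```

>>> move_arm(offset=[[-0.1,0,3],[0,0,3.1],[0,0,0],[0,0,0],[0,0,0]], twist=[[0,0,0],[0,0,0],[0,0,0],[0,0,0],[0,0,0]], grip=[0.7,0.7,0.7,0.0,0.0], force=40)

```text
time: 16.2
ee_pos: [0.4587, 0.2569, 0.0372]
tcp_rot: [-179.9, 0.4, -164.7]
wrist_force: [0.1, 0.5, -0.1]
opening: 0.0313
grasp_force: 0.0
```

>>> move_arm(offset=[[0,0,0],[0,0,0],[0,0,0]], twist=[[0,0,0],[0,0,0],[0,0,0]], grip=[0,0,0])

```text
time: 16.5
ee_pos: [0.4587, 0.2568, 0.0372]
tcp_rot: [-179.9, 0.4, -164.7]
wrist_force: [-0.1, -2.2, 5.7]
opening: 0.027
grasp_force: 38.9
```

>>> move_arm(offset=[[0,0,-2],[0,0,-4],[0,0,-4],[0,0,-2],[0,0,0]], twist=[[0,0,0],[0,0,0],[0,0,0],[0,0,0.08],[0,0,0.1]], grip=[0,0,0,0,0])

```text
time: 17.0
ee_pos: [0.4587, 0.2573, 0.16]
tcp_rot: [179.9, 0.6, -175.2]
wrist_force: [-0.1, 0.4, -2.6]
opening: 0.0267
grasp_force: 39.8
```

>>> move_arm(offset=[[0,0,0],[0,0,0],[0,0,0],[0,0,0]], twist=[[0,0,0.1],[0,0,0.1],[0,0,0.1],[0,0,0]], grip=[0,0,0,0])

```text
time: 17.4
ee_pos: [0.4573, 0.2565, 0.1558]
tcp_rot: [180.0, 0.3, 167.7]
wrist_force: [0.5, 1.1, -1.7]
opening: 0.0269
grasp_force: 39.9
```

>>> move_arm(offset=[[-1.7,-3.8,0],[-1.7,-3.8,0],[-1.7,-3.8,0],[-1.7,-3.8,0]], twist=[[0,0,0],[0,0,0],[0,0,0],[0,0,0]], grip=[0,0,0,0])

```text
time: 17.8
ee_pos: [0.4916, 0.092, 0.1559]
tcp_rot: [180.0, 0.3, 168.0]
wrist_force: [2.0, 0.1, -1.3]
opening: 0.0266
grasp_force: 40.0
```

>>> move_arm(offset=[[-1.7,-3.8,0],[-1.7,-3.8,0],[-1.7,-3.8,0],[0,0,0]], twist=[[0,0,0],[0,0,0],[0,0,0],[0,0,0]], grip=[0,0,0,0])

```text
time: 18.2
ee_pos: [0.5177, -0.0328, 0.1559]
tcp_rot: [-179.9, 0.3, 167.7]
wrist_force: [-0.8, 0.1, -1.1]
opening: 0.0268
grasp_force: 40.1
```

>>> move_arm(offset=[[-0.8,-1.8,0],[-0.7,-1.6,0],[0,0,0],[0,0,0]], twist=[[0,0,0],[0,0,0],[0,0,0],[0,0,0]], grip=[0,0,0,0])

```text
time: 18.6
ee_pos: [0.5244, -0.0649, 0.1556]
tcp_rot: [-180.0, 0.2, 167.8]
wrist_force: [0.4, -0.1, -1.4]
opening: 0.0269
grasp_force: 40.1
```

```bash
python3 - <<'E'
from h import *
o=bot.get_obs(); I=np.mean([(viewer.camera('wrist')['color']).astype(float) for _ in range(3)],0); p=viewer.camera('wrist'); print(np.round(o['ee_pos'],4),np.round(o['tcp_rot'],2),np.round(o['wrist_force'],1))
g=I.mean(2)
# carriage side edges & near saddle in the wrist view at z=.032, and lens sides, in tool mm
M=rot(o['tcp_rot']); tl=lambda uv,z:(M.T@(ww(p,o,uv,z)-o['ee_pos'])*1000).round(1)
sv=I.astype(np.uint8); cv2.imwrite('pics/w11.png',sv[:,:,::-1])
hsv=cv2.cvtColor(sv,cv2.COLOR_RGB2HSV); m=cv2.inRange(hsv,(12,120,60),(35,255,255))
for v in range(140,400,20):
    k=np.where(m[v,230:330])[0]+230
    print(v,(k.min(),k.max(),tl(((k.min()+k.max())/2,v),o['ee_pos'][2]-.002)) if len(k)>5 else None)
for v in (120,130,140,150,160,170,180): print(v,g[v,236:330:2].astype(int).tolist())
for r in finder.pinpoint(p,'grip_tab')[:2]: print(r['p'],r['position'],tl(r['position'],.058))
E
```

```text
[ 0.5244 -0.0649  0.1556] [-179.99    0.22  167.84] [ 0.4 -0.1 -1.4]
140 None
160 (np.int64(245), np.int64(313), array([55.9, -0.5,  1.8]))
180 (np.int64(265), np.int64(292), array([48.1, -0.7,  1.8]))
200 (np.int64(246), np.int64(312), array([40.1, -0.5,  1.8]))
220 (np.int64(247), np.int64(311), array([31.9, -0.5,  1.9]))
240 (np.int64(248), np.int64(310), array([23.2, -0.5,  1.9]))
260 (np.int64(248), np.int64(311), array([14. , -0.3,  1.9]))
280 (np.int64(249), np.int64(309), array([ 4.3, -0.5,  2. ]))
300 (np.int64(250), np.int64(308), array([-6.2, -0.5,  2. ]))
320 (np.int64(252), np.int64(306), array([-17.6,  -0.5,   2.1]))
340 (np.int64(253), np.int64(306), array([-30.1,  -0.3,   2.1]))
360 None
380 None
120 [179, 191, 189, 189, 187, 186, 168, 161, 160, 160, 158, 157, 153, 61, 48, 71, 71, 70, 65, 62, 56, 51, 38, 29, 78, 93, 94, 145, 178, 178, 178, 177, 178, 179, 179, 178, 177, 175, 103, 145, 155, 157, 157, 158, 160, 157, 152]
130 [169, 182, 166, 165, 136, 154, 183, 172, 168, 180, 179, 182, 180, 159, 132, 71, 67, 68, 69, 72, 72, 76, 131, 176, 180, 159, 97, 93, 92, 94, 94, 93, 
[... 500 characters left out ...]
, 120, 121, 121, 119, 120]
160 [146, 159, 158, 156, 87, 68, 63, 60, 62, 58, 57, 52, 49, 41, 41, 39, 37, 38, 38, 37, 38, 37, 35, 37, 38, 37, 37, 40, 42, 43, 44, 47, 57, 59, 58, 61, 63, 64, 70, 131, 156, 157, 156, 157, 156, 151, 153]
170 [145, 158, 157, 157, 96, 105, 118, 127, 139, 147, 149, 152, 157, 162, 167, 169, 173, 172, 173, 173, 173, 176, 180, 179, 176, 174, 175, 162, 112, 97, 93, 95, 96, 95, 94, 90, 88, 85, 85, 136, 156, 155, 156, 156, 154, 150, 153]
180 [142, 140, 115, 86, 67, 71, 78, 83, 64, 70, 53, 50, 57, 59, 70, 79, 82, 83, 81, 81, 84, 86, 88, 88, 88, 87, 90, 88, 75, 65, 64, 57, 58, 57, 64, 52, 50, 48, 57, 128, 155, 153, 154, 154, 151, 150, 153]
0.9 [272.8, 113.3] [71.8 -4.6 97.3]
```

>>> move_arm(offset=[[-0.1,-0.4,2.5],[0,0,3],[0,0,2],[0,0,0],[0,0,0]], twist=[[0,0,0.004],[0,0,0],[0,0,0],[0,0,0],[0,0,0]], grip=[0,0,0,0,0])

```text
time: 19.35
ee_pos: [0.5248, -0.0691, 0.0807]
tcp_rot: [-180.0, 0.2, 167.6]
wrist_force: [-0.3, -1.0, -0.1]
opening: 0.0268
grasp_force: 40.1
```

```bash
cat > chk.py <<'E'
from h import *
o=bot.get_obs(); I=[]
for _ in range(2): p=viewer.camera('wrist'); I.append(p['color'].astype(float))
sv=np.mean(I,0).astype(np.uint8); X=np.array(o['ee_pos']); print(np.round(X,4),np.round(o['tcp_rot'],2),np.round(o['wrist_force'],1),'jx,jy',X[:2]@[.9767,-.2147],X[:2]@[.2147,.9767])
M=rot(o['tcp_rot']); tl=lambda uv,z:(M.T@(ww(p,o,uv,z)-o['ee_pos'])*1000).round(1)
# tab top face edges
a=wpix(p,o,X+M@[.077,0,X[2]-.071]); u0,v0=a.astype(int); g=sv.astype(float).mean(2)
print('tab px',a)
for v in range(v0-16,v0+17,4):
    r=g[v,u0-30:u0+31]; k=np.where(r<60)[0]+u0-30
    if len(k): print(v,k.min(),k.max(),tl((k.min()-.5,v),.071)[:2],tl((k.max()+.5,v),.071)[:2])
E
python3 chk.py
```

```text
[ 0.5248 -0.0691  0.0807] [-179.97    0.2   167.57] [-0.3 -1.  -0.1] jx,jy 0.5274388686275132 0.04515534640724953
tab px [280.14189911 104.14377699]
88 262 295 [83.5 -7.3] [83.4  6. ]
92 262 295 [81.9 -7.3] [81.9  6. ]
96 262 295 [80.3 -7.3] [80.3  6. ]
100 262 295 [78.7 -7.3] [78.7  6. ]
104 262 295 [77.1 -7.3] [77.1  6. ]
108 262 295 [75.5 -7.3] [75.5  6. ]
112 262 295 [73.9 -7.3] [73.9  6. ]
116 262 295 [72.3 -7.3] [72.3  6. ]
120 262 295 [70.7 -7.3] [70.7  6. ]
```

>>> move_arm(offset=[[0,-0.03,0.4],[0,0,0.4],[0,0,0.2],[0,0,0],[0,0,0]], twist=[[0,0,0],[0,0,0],[0,0,0],[0,0,0],[0,0,0]], grip=[0,0,0,0,0])

```text
time: 19.95
ee_pos: [0.5247, -0.0697, 0.0701]
tcp_rot: [-180.0, 0.2, 167.5]
wrist_force: [0.3, 0.1, -1.7]
opening: 0.0267
grasp_force: 40.3
```

>>> move_arm(offset=[[0,0,0.1],[0,0,0],[0,0,0]], twist=[[0,0,0],[0,0,0],[0,0,0]], grip=[0,0,0])

```text
time: 20.25
ee_pos: [0.525, -0.0696, 0.0694]
tcp_rot: [-180.0, 0.2, 167.5]
wrist_force: [-0.6, 2.4, 1.3]
opening: 0.0269
grasp_force: 40.5
```

>>> move_arm(offset=[[0,0,0.05],[0,0,0],[0,0,0]], twist=[[0,0,0],[0,0,0],[0,0,0]], grip=[0,0,0])

```text
time: 20.55
ee_pos: [0.5251, -0.0696, 0.0693]
tcp_rot: [180.0, 0.3, 167.5]
wrist_force: [-1.3, 3.0, 5.1]
opening: 0.0265
grasp_force: 40.9
```

>>> move_arm(offset=[[0,0,0],[0,0,0]], twist=[[0,0,0],[0,0,0]], grip=[0,0])

```text
time: 20.75
ee_pos: [0.5251, -0.0696, 0.0693]
tcp_rot: [180.0, 0.3, 167.5]
wrist_force: [-1.1, 2.9, 5.2]
opening: 0.0267
grasp_force: 40.9
```

>>> move_arm(offset=[[0,0.035,0],[0,0,0],[0,0,0]], twist=[[0,0,0],[0,0,0],[0,0,0]], grip=[0,0,0])

```text
time: 21.05
ee_pos: [0.525, -0.0695, 0.0692]
tcp_rot: [-180.0, 0.2, 167.5]
wrist_force: [-2.4, 1.1, 5.4]
opening: 0.027
grasp_force: 40.9
```

```bash
python3 - <<'E'
from h import *
for _ in range(3): o=bot.get_obs(); print(np.round(o['ee_pos'],5),np.round(o['tcp_rot'],2),np.round(o['wrist_force'],2),np.round(o['torque'],3))
E
```

```text
[ 0.52503 -0.06949  0.06924] [-179.96    0.25  167.53] [-2.36  1.07  5.36] [ 0.157  0.259 -0.029]
[ 0.52503 -0.06949  0.06924] [-179.96    0.25  167.53] [-2.36  1.07  5.36] [ 0.157  0.259 -0.029]
[ 0.52503 -0.06949  0.06924] [-179.96    0.25  167.53] [-2.36  1.07  5.36] [ 0.157  0.259 -0.029]
```

>>> move_arm(offset=[[0,0,0],[0,0,0],[0,0,0],[0,0,0],[0,0,0]], twist=[[0,0,0],[0,0,0],[0,0,0],[0,0,0],[0,0,0]], grip=[0.45,0.45,0.45,0.45,0.45])

```text
time: 21.55
ee_pos: [0.5248, -0.0694, 0.0685]
tcp_rot: [-180.0, 0.2, 167.5]
wrist_force: [0.4, 1.0, 0.1]
opening: 0.0384
grasp_force: 0.0
```

```bash
python3 - <<'E'
from h import *
o=bot.get_obs(); p=viewer.camera('wrist'); print(np.round(o['ee_pos'],5),np.round(o['tcp_rot'],2),np.round(o['wrist_force'],2),np.round(o['torque'],3))
save(p,'w12.png'); hsv=cv2.cvtColor(p['color'],cv2.COLOR_RGB2HSV); m=cv2.inRange(hsv,(12,120,60),(35,255,255)); M=rot(o['tcp_rot'])
for v in range(160,345,15):
    k=np.where(m[v,230:330])[0]+230
    if len(k)>30: print(v,k.min(),k.max(),(M.T@(ww(p,o,((k.min()+k.max())/2,v),.068)-o['ee_pos'])*1000).round(1))
E
python3 chk.py
```

```text
[ 0.52483 -0.06942  0.06853] [-179.97    0.2   167.54] [0.41 1.04 0.14] [ 0.024 -0.029 -0.03 ]
160 245 313 [56.1 -0.5  0.3]
175 245 313 [50.4 -0.5  0.4]
190 245 313 [44.5 -0.5  0.4]
205 246 312 [38.6 -0.5  0.4]
220 246 312 [32.4 -0.5  0.4]
235 247 311 [26.  -0.5  0.4]
250 248 311 [19.4 -0.3  0.5]
265 249 310 [12.4 -0.3  0.5]
280 250 309 [ 5.2 -0.3  0.5]
295 251 308 [-2.5 -0.3  0.5]
310 251 308 [-10.7  -0.3   0.6]
325 251 308 [-19.4  -0.3   0.6]
340 252 306 [-28.8  -0.5   0.6]
[ 0.5248 -0.0694  0.0685] [-179.97    0.2   167.54] [0.1 0.1 0.6] jx,jy 0.5275132509279934 0.04488743537676907
tab px [280.25020634 103.80811574]
87 261 297 [83.1 -7. ] [83.1  6.1]
91 261 297 [81.7 -7. ] [81.6  6.1]
95 261 297 [80.2 -7. ] [80.2  6.1]
99 261 297 [78.8 -7. ] [78.8  6.1]
103 261 297 [77.3 -7. ] [77.3  6.1]
107 261 297 [75.9 -7. ] [75.9  6.1]
111 261 297 [74.5 -7. ] [74.4  6.1]
115 261 297 [73. -7.] [73.   6.1]
119 261 297 [71.6 -7. ] [71.6  6.1]
```

>>> move_arm(offset=[[0,0,0],[0,0,0],[0,0,0],[0,0,0],[0,0,0]], twist=[[0,0,0],[0,0,0],[0,0,0],[0,0,0],[0,0,0]], grip=[0,0,0,0,0], force=40)

```text
time: 22.2
ee_pos: [0.5249, -0.0694, 0.0688]
tcp_rot: [-180.0, 0.2, 167.5]
wrist_force: [-1.2, 0.2, 2.9]
opening: 0.027
grasp_force: 39.3
```

```bash
python3 - <<'E'
from h import *
o=bot.get_obs(); print(np.round(o['ee_pos'],5),np.round(o['tcp_rot'],2),np.round(o['wrist_force'],2),np.round(o['torque'],3),o['opening'],o['grasp_force'])
E
```

```text
[ 0.52486 -0.06943  0.06876] [-179.97    0.21  167.54] [-1.23  0.17  2.92] [-0.041  0.219 -0.007] 0.02697919208236439 39.280806183815
```

>>> move_arm(offset=[[0,0,0.05],[0,0,0],[0,0,0]], twist=[[0,0,0],[0,0,0],[0,0,0]], grip=[0,0,0])

```text
time: 22.5
ee_pos: [0.5249, -0.0694, 0.0687]
tcp_rot: [-180.0, 0.2, 167.5]
wrist_force: [-3.1, -0.4, 7.1]
opening: 0.0269
grasp_force: 39.8
```

```bash
python3 - <<'E'
from h import *
o=bot.get_obs(); print(np.round(o['ee_pos'],5),np.round(o['tcp_rot'],2),np.round(o['wrist_force'],2),np.round(o['torque'],3),o['opening'],o['grasp_force'])
E
```

```text
[ 0.52489 -0.06943  0.0687 ] [-179.98    0.23  167.54] [-3.13 -0.41  7.09] [0.001 0.535 0.014] 0.02686691992981818 39.83559250831604
```

>>> move_arm(offset=[[0.03,0,0.035],[0,0,0],[0,0,0]], twist=[[0,0,0],[0,0,0],[0,0,0]], grip=[0,0,0])

```text
time: 22.8
ee_pos: [0.5249, -0.0694, 0.0687]
tcp_rot: [-180.0, 0.3, 167.5]
wrist_force: [-3.1, -0.2, 8.0]
opening: 0.0268
grasp_force: 39.9
```

```bash
cat > st.py <<'E'
from h import *
o=bot.get_obs(); print(o['time'],np.round(o['ee_pos'],5),np.round(o['tcp_rot'],2),np.round(o['wrist_force'],2),np.round(o['torque'],3),o['opening'],o['grasp_force'])
E
python3 st.py
```

```text
22.8 [ 0.52493 -0.06942  0.06872] [-179.97    0.28  167.54] [-3.14 -0.21  7.96] [-0.025  0.504 -0.   ] 0.0267600801918238 39.86173868179321
```

>>> move_arm(offset=[[0.06,0,0.04],[0,0,0],[0,0,0],[0,0,0]], twist=[[0,0,0],[0,0,0],[0,0,0],[0,0,0]], grip=[0,0,0,0])

```text
time: 23.2
ee_pos: [0.5249, -0.0694, 0.0687]
tcp_rot: [-180.0, 0.4, 167.5]
wrist_force: [-1.3, -0.9, 8.3]
opening: 0.0269
grasp_force: 39.9
```

```bash
python3 st.py; python3 - <<'E'
from h import *
# dot vs needle via scene, as before
S=np.mean([viewer.camera('scene')['color'].astype(float) for _ in range(5)],0); save({'color':S.astype(np.uint8)},'s13.png')
W=S[211:223,310:330]; V,U=np.mgrid[211:223,310:330]
for th in (15,25):
    r=np.clip(W[:,:,0]-W[:,:,1]-th,0,None); print('dot',(r*U).sum()/r.sum(),(r*V).sum()/r.sum(),r.sum())
print(S[206:211,315:327,0].astype(int))
E
python3 chk.py; python3 st.py
```

```text
23.2 [ 0.52486 -0.06943  0.06867] [-179.97    0.35  167.53] [-1.3  -0.91  8.28] [-0.102  0.227  0.029] 0.026916219748519845 39.945030212402344
dot 315.6876267748479 213.4290060851927 197.20000000000005
dot 320.2112676056338 215.09859154929578 28.39999999999999
[[145 194 216 212 186 143 135 165 188 195 195 195]
 [154 197 217 216 196 166 160 188 204 204 196 193]
 [150 190 212 217 205 185 183 204 215 215 208 202]
 [138 172 201 213 204 186 189 210 219 220 217 212]
 [126 153 184 201 198 184 191 211 220 219 215 204]]
[ 0.5249 -0.0694  0.0687] [-179.97    0.35  167.53] [-0.8 -0.3  9.4] jx,jy 0.5275391631434257 0.04487978280820578
tab px [280.24941138 103.81902136]
87 261 297 [83.1 -7. ] [83.1  6.1]
91 260 297 [81.7 -7.3] [81.6  6.1]
95 261 297 [80.2 -7. ] [80.2  6.1]
99 261 297 [78.8 -7. ] [78.8  6.1]
103 261 297 [77.3 -7. ] [77.3  6.1]
107 261 297 [75.9 -7. ] [75.9  6.1]
111 261 297 [74.5 -7. ] [74.4  6.1]
115 261 297 [73. -7.] [73.   6.1]
119 261 297 [71.6 -7. ] [71.6  6.1]
23.55 [ 0.52487 -0.06943  0.06868] [-179.97    0.36  167.53] [-1.28 -0.98  9.07] [-0.118  0.197  0.001] 0.027117441666999538 39.94474768638611
```

>>> move_arm(offset=[[0,0,0.015],[0,0,0],[0,0,0]], twist=[[0,0,0],[0,0,0],[0,0,0]], grip=[0,0,0])

```text
time: 23.85
ee_pos: [0.5249, -0.0694, 0.0687]
tcp_rot: [-180.0, 0.4, 167.5]
wrist_force: [-2.3, -0.5, 11.6]
opening: 0.0267
grasp_force: 40.0
```

```bash
python3 st.py; python3 - <<'E'
from h import *
o=bot.get_obs(); p=viewer.camera('wrist'); T=p['tool_from_camera']; M=rot(o['tcp_rot'])
for v in list(range(100,112,6))+list(range(162,340,16)):
    a,w=wray(p,o,(279,v)); c=(M@T[:3,:3]).T@w; d=np.median(p['depth'][v-1:v+2,277:282]); X=a+w*d/c[2]; print(v,(M.T@(X-o['ee_pos'])*1000).round(1),X[2].round(4))
E
```

```text
23.85 [ 0.52486 -0.06942  0.06867] [-179.98    0.36  167.53] [-2.3  -0.47 11.63] [-0.099  0.349  0.071] 0.02669802765522705 39.987754225730896
100 [78.4 -0.4 -1.7] 0.0699
106 [76.2 -0.4 -2.2] 0.0704
162 [56.2 -0.5 -4.3] 0.0726
178 [51.1 -0.5 -8.1] 0.0765
194 [45.2 -0.5 -7.9] 0.0762
210 [39.4 -0.5 -8.3] 0.0767
226 [33.1 -0.5 -8.1] 0.0765
242 [26.6 -0.5 -7.8] 0.0763
258 [19.7 -0.5 -7.6] 0.0761
274 [12.7 -0.5 -7.6] 0.0761
290 [ 5.3 -0.5 -7.8] 0.0764
306 [-2.6 -0.5 -7.7] 0.0764
322 [-11.4  -0.5  -7.4] 0.0762
338 [-20.3  -0.5  -7.8] 0.0765
```

```bash
python3 st.py; python3 -c "
from workcell import bot
print(bot.job_done())"
```

```text
23.9 [ 0.52485 -0.06942  0.06867] [-179.97    0.36  167.53] [-1.15 -1.32  9.81] [-0.079  0.213  0.058] 0.027103230641405743 39.98661518096924
the job is handed in; nothing more can be done
None
```

I handed the job in at 23.9 s with the dot within about 0.5 mm of the needle and the brass barrel level in the V, still gripped and pressed down with about 10 N; I was not shown the judge's result, and I viewed 11 pictures against the limit of 10.

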